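# Close the polishing tumbler

### The arm

A 7-joint arm with a two-finger parallel gripper is mounted at the origin on the work surface. World frame = base frame: x ahead of the robot, y to its left, z up, the work surface at z = 0. Lengths are in mm, angles in rad, forces in N, time in s.
With the tool pointing down it reaches from about 400 to 875 mm from the base axis. Payload 4.4 kg.
Tool frame: the origin (TCP) lies at the very end of the fingers, on their centre line; the grasp point (between the pads) lies 19 mm behind it; z points along the fingers, x is the direction in which the jaws open and shut, and the axes are right-handed (so a half turn about z gives the same grasp; the last joint's range is limited). The gripper opens to 85 mm and grips with 20 to 120 N. Pads are 22 mm wide; open, the fingers measure 114 mm over their backs; the gripper's body (76 mm by 85 mm) begins 54 mm behind the grasp point. The pads swing forward as they close: fully open they stand 13 mm farther back than shut.
Start: joints at [1.191, 0.628, 0.038, 1.517, -0.027, 0.996, -0.02], TCP at [200.667, -618.264, 231.313] pointing down, gripper open.
Joint ranges: [-3.06, 3.06], [-0.37, 2.12], [-1.25, 1.32], [0.18, 2.47], [-1.1, 4.24], [0.23, 1.98], [-2.94, 2.94]. Speed limits (rad/s): [2.57, 2.57, 3.14, 3.14, 3.14, 3.14, 3.14].

### API

Orientations are given as [roll, pitch, yaw] about the fixed x, y, z axes, in that order (R = Rz(yaw) Ry(pitch) Rx(roll)).
In Python, from cell import * gives the robot as it stands. The module is installed in compiled form; this text tells all that it offers.
- The arm moves only by the tool play_rows, never from a script. Its argument "targets" is a list of rows, each an object with "slide": the shift along the tool's x, y, z in mm, a list of three; "turn": the turn, a rotation vector about the tool's x, y, z in degrees, a list of three; "hand": the finger opening in mm, from 0 to 85.4. A call has 1 to 5 rows; each row shifts and turns the commanded pose from where the row before left it, along the tool's axes as they then stand; what a row does not reach is not made up. A row lasts 1/8 s, in which the tool goes at most 62.5 mm and 10.7 degrees, less where a joint would pass 70% of its speed; a pose out of reach is approached as far as the arm can. A call is refused whole if a number of a shift passes 62.5 or a number of a turn 10.7, either way. A call with a gripper value outside its range is refused whole. The fingers move at their own pace and stop on an object; the grip force is fixed at half the most. Time passes only in rows, so rows that do not move let the fingers close. It gives the time, the measured TCP pose, the force and the opening at its end, in the units of the state.
- read_state(): the state, without advancing time (a new reading comes with each control period).
- get_image(name): name is "side" or "top"; returns (picture, depth): 420x560x3 uint8, blue, green, red; 420x560 float32, mm along the optical axis (not along the pixel's ray), 0 where there is no reading.
- calibration(name): a dict with "K" (3x3 intrinsics, pixels), "D" ([k1, k2, p1, p2, k3] as OpenCV has them; the pictures are not rectified), "R" (3x3) and "t" (3): a world point X has camera coordinates R X + t. Camera axes: x right, y down, z forward; pixel columns grow to the right and rows downward; lengths in mm; the calibration is good to about 2 mm. A picture is of the moment at which its call begins. calibration takes no time and is no camera call.
- finish_job(): hands the job in, once; it reports no verdict.
The state is a dict: "clock": time; "qpos": joint angles; "qd": joint speeds; "tau": joint torques, N m; "eef_pos": TCP position; "tool_rot": TCP orientation; "force": force on the tool from outside, world axes, zero at the start; "torque": the same for the moment, N m; "width": finger opening in mm.
Only numpy, scipy, OpenCV 4.12 (cv2) and the standard library are available. Lean on these libraries where they do the work, as an engineer would, in place of code of your own. Each camera call takes 0.05 s, during which the arm holds its last target.

### The job

Close the polishing tumbler: pick up its loose lid by the bar handle and set it gently on the drum so that all four lugs under the lid drop into the four notches of the rim and the lid lies flush and level all round, then let go. The drum is braked at an unknown angle, so find the notches by sight or by lightly turning the lid until it drops; never force it. Leave the other things on the bench standing where they are.

Things in the scene. Friction and masses are not known exactly. Their poses are not given: they have to be found in the camera images.
- tumbler: Tumbler fixed to the bench: blue round foot 156 mm wide, 30 mm high, and on it an upright grey open drum, outside diameter 126 mm, inside 110 mm, rim 120 mm above the bench. Origin: centre of the foot's underside; z up = drum axis. The drum is braked, does not turn under a light hand; its angle about z differs every time and is NOT given by this pose: see or feel it
- tumbler_mouth (a point): Point on the drum axis level with the rim's top (120 mm above the tumbler's origin); its x and y do not tell where the notches are. The bright metal rim has four notches every 90 degrees, each 16 mm wide and 10 mm deep, open to the top, inside and outside, with an orange stripe below each on the drum's outside
- lid: Loose steel lid, 0.2 to 0.45 kg, starting level on the bench. Origin: centre of its underside, z up. A dark round spigot, diameter 105 mm, z 0 to 16 mm (bevelled foot: 94 mm at z = 0), enters the drum with 2.5 mm play all round; a disc, diameter 134 mm, z 16 to 22 mm, comes to lie on the rim. It fits in any of its four quarter turns
- lid_seat (a point): Centre of the underside of the disc, 16 mm above the lid's origin; meets tumbler_mouth when home. Four round-nosed orange lugs under the disc on the lid's +x, +y, -x, -y axes, 10 mm wide, 54 to 66 mm off the axis, reach 8 mm below it; orange marks on top show them. Off the notches they stand on the rim and the lid is 8 mm too high; within about 3 degrees of them it drops home
- lid_handle (a point): Middle of the lid's black bar handle, 39 mm above the lid's origin. The bar is 46 mm long along the lid's x, 18 mm wide along y, and stands from 22 to 56 mm above the lid's origin (34 mm tall on the disc); grip it across its width
- polish_bar: Bystander: green bar of polishing compound, 85 x 30 x 28 mm, origin at the centre of its underside
- oil_bottle: Bystander: amber oil bottle with red cap, 42 mm in diameter, 110 mm high, origin at the centre of its underside
- whetstone: Bystander: brown whetstone, 50 x 120 x 24 mm, origin at the centre of its underside
- paste_jar: Bystander: small jar with a steel cap, 56 mm in diameter, 60 mm high, origin at the centre of its underside
There are look-alikes about, which are no part of the job. Of the things that look like the lid, take the one that is farthest to the robot's right at the start.

How it is judged (in metres and radians):
At the end, for the whole second after the job is handed in: The lid's seat is on the drum's rim: within 2 mm of flush in height, centred within 4 mm, level within 0.03 rad, right way up, at rest and let go (z of lid_seat in the frame of tumbler_mouth between -0.003 and 0.002 m and horizontal distance between lid_seat and tumbler_mouth below 0.004 m and angle between lid's own z axis and vertical below 0.03 rad and linear speed of lid below 0.01 m/s); the robot touches nothing.
It fails at once if the lid is pressed, knocked or dropped on the tumbler with more than 90 N (contact force between lid and tumbler above 90 N).
It fails at once if the lid is dropped or slammed onto the drum (faster than 0.6 m/s near the rim, a fall of about 2 cm) (horizontal distance between lid_seat and tumbler_mouth below 0.06 m and z of lid_seat in the frame of tumbler_mouth below 0.03 m and linear speed of lid above 0.6 m/s).
It fails at once if the oil bottle is moved more than 30 mm or tipped over (distance of oil_bottle from where it was at the start of the episode above 0.03 m or angle between oil_bottle's own z axis and vertical above 0.5 rad).
It fails at once if the paste jar is moved more than 30 mm or tipped over (distance of paste_jar from where it was at the start of the episode above 0.03 m or angle between paste_jar's own z axis and vertical above 0.5 rad).
It fails at once if the polishing bar or the whetstone is moved more than 30 mm (distance of any of polish_bar, whetstone from where it was at the start of the episode above 0.03 m).
It also fails if it takes over 69 s, if anything falls off the work surface, if the arm or the gripper's body presses on something with over 40 N, if the wrist force passes 120 N, or if a joint passes its speed limit or range.

## Working session

There is one attempt and no reset: what is moved stays moved. The work goes in short steps, Python scripts to look and compute and a tool call to move; the robot and the scene stay as the last step left them, time stands still between calls to the robot, and variables do not carry over. Pictures are saved under pics/ and viewed, and the job is handed in when it is done.

Besides the shell and the picture viewer there is one more tool, called after "Request:" as name([rows], argument=value, ...), one row to a line, values as JSON. play_rows: Moves the arm, as the interface text tells. Its arguments: {"type":"object","properties":{"targets":{"type":"array"}},"required":["targets"]}

```bash
mkdir -p pics; python3 - <<'E'
from cell import *
import cv2
for n in("side","top"):
    p,d=get_image(n); cv2.imwrite(f"pics/{n}0.png",p)
    import numpy as np; np.savez(f"{n}0.npz",p=p,d=d)
    c=calibration(n);print(n,c)
print(read_state())
E
```

```text
side {'K': array([[472.51595456,   0.        , 273.47778541],
       [  0.        , 472.51595456, 215.17889378],
       [  0.        ,   0.        ,   1.        ]]), 'D': array([-0.12652833,  0.        ,  0.        ,  0.        ,  0.        ]), 'R': array([[-0.96481384, -0.26249753,  0.0151425 ],
       [-0.18349834,  0.63096739, -0.75379606],
       [ 0.18831518, -0.7300515 , -0.65693394]]), 't': array([541.47623224, 191.62278454, 876.68222952])}
top {'K': array([[468.67934787,   0.        , 278.51082179],
       [  0.        , 468.67934787, 201.81254111],
       [  0.        ,   0.        ,   1.        ]]), 'D': array([-0.08312357,  0.        ,  0.        ,  0.        ,  0.        ]), 'R': array([[-0.018009  , -0.99978546,  0.01023271],
       [-0.99506623,  0.01692344, -0.09775885],
       [ 0.0975647 , -0.01194276, -0.99515752]]), 't': array([ 14.78537329, 554.71110354, 961.1716272 ])}
{'clock': 0.1, 'qpos': array([ 1.19121807,  0.62929089,  0.03843302,  1.51826455, -0.02698569,
        0.99632278, -0.01999393]), 'qd': array([-0.00076268, -0.00235714,  0.00016696, -0.001723  , -0.00022501,
       -0.00102893,  0.00025522]), 'tau': array([ 2.92120632e-03, -5.64533830e+01,  1.23047076e+00, -1.93974191e+01,
        1.12980188e-02,  5.45478018e-03,  3.49676350e-05]), 'eef_pos': array([ 200.48073354, -617.71045585,  230.45780903]), 'tool_rot': array([ 3.14156750e+00,  1.76770647e-03, -1.25699466e+00]), 'force': array([ 0.10007674,  0.10127038, -0.07644644]), 'torque': array([-0.01382105,  0.01133432, -0.0214237 ]), 'width': 85.38682583844381}
```

View pics/side0.png

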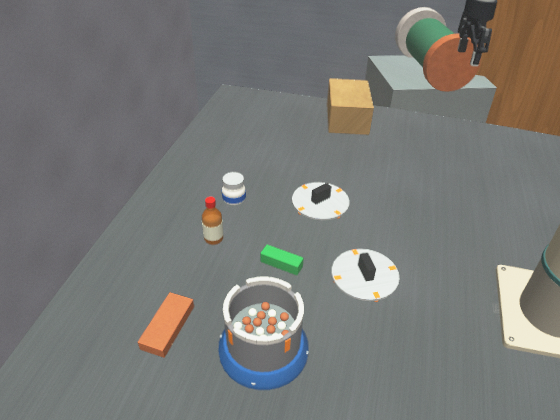

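View pics/top0.png

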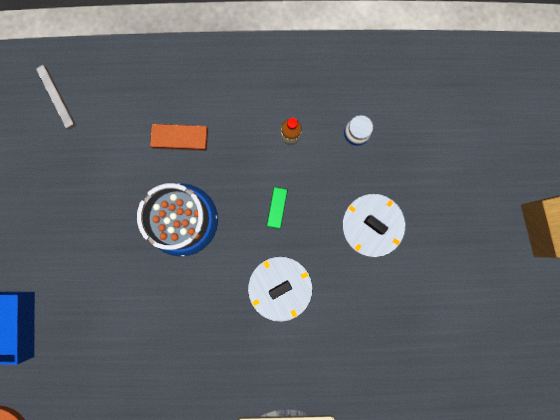

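The side view shows the tumbler at about (263,330) and lids at (320,200) and (365,273). In the top view, image right is the robot's right, so the target is the lid at (374,225), with its handle at (376,225). The drum rim is at about (172,217), with the notches partly visible. Next I'll measure these.

```bash
cat > h.py <<'E'
import numpy as np, cv2
from cell import calibration
def onplane(n,uv,z):
    c=calibration(n);u=cv2.undistortPoints(np.array(uv,float).reshape(-1,1,2),c["K"],c["D"])[:,0]
    r=np.c_[u,np.ones(len(u))]@c["R"]; o=-c["R"].T@c["t"]
    return o+r*((z-o[2])/r[:,2])[:,None]
def proj(n,X):
    c=calibration(n);return cv2.projectPoints(np.array(X,float).reshape(-1,1,3),cv2.Rodrigues(c["R"])[0],c["t"],c["K"],c["D"])[0][:,0]
def cloud(n,d):
    c=calibration(n);v,u=np.mgrid[:420,:560];uv=np.stack([u,v],-1).reshape(-1,1,2).astype(float)
    q=cv2.undistortPoints(uv,c["K"],c["D"])[:,0];P=np.c_[q,np.ones(len(q))]*d.reshape(-1,1)
    return ((P-c["t"])@c["R"]).reshape(420,560,3)
def ortho(n,p,z,cx,cy,half,s=3):
    # rectified top view on plane z; image right=-y, up=+x ; s px/mm
    m=int(half*2*s);j,i=np.mgrid[:m,:m]
    X=cx+half-j/s; Y=cy+half-i/s
    uv=proj(n,np.stack([X,Y,np.full_like(X,z)],-1).reshape(-1,3)).reshape(m,m,2).astype(np.float32)
    return cv2.remap(p,uv[...,0],uv[...,1],cv2.INTER_CUBIC)
E
python3 - <<'E'
from h import *
p=np.load("top0.npz");C=cloud("top",p["d"]);p=p["p"];hsv=cv2.cvtColor(p,cv2.COLOR_BGR2HSV)
ps=np.load("side0.npz")["p"]
# lids: bright disc
for name,(u,v) in dict(target=(374,225),other=(280,289)).items():
    m=((hsv[...,2]>140)).astype(np.uint8);w=np.zeros_like(m);w[v-45:v+45,u-45:u+45]=1;m*=w
    c=max(cv2.findContours(m,0,1)[0],key=cv2.contourArea)
    W=onplane("top",c.reshape(-1,2),22);(cx,cy),r=cv2.minEnclosingCircle(W[:,:2].astype(np.float32))
    e=cv2.fitEllipse(W[:,:2].astype(np.float32));print(name,e,r)
    o=(hsv[...,0]>8)&(hsv[...,0]<32)&(hsv[...,1]>120)&(w>0)&(hsv[...,2]>120)
    k,l,s,ce=cv2.connectedComponentsWithStats(o.astype(np.uint8))
    for i in range(1,k):
        if s[i,4]>5:
            X=onplane("top",[ce[i]],22)[0];print(ce[i],s[i,4],X,np.degrees(np.arctan2(X[1]-e[0][1],X[0]-e[0][0])),np.hypot(*(X[:2]-e[0])))
    b=((hsv[...,2]<70)&(w>0)).astype(np.uint8);b[:, :u-18]=0;b[:,u+19:]=0;b[:v-18]=0;b[v+19:]=0
    B=C[b>0];t=B[:,2]>48;print("handle z",np.median(B[:,2]),t.sum())
    X=B[t][:,:2];r=cv2.minAreaRect(X.astype(np.float32));print(X.mean(0),r)
    print("disc z",np.median(C[cv2.circle(np.zeros_like(m),(u,v),28,1,-1)>0][:,2]))
# drum rim
rim=(C[...,2]>114)&(C[...,2]<127); rim[:,:100]=0;rim[:,250:]=0;rim[:150]=0;rim[280:]=0
X=C[rim];print(len(X),np.median(X[:,2]),cv2.minEnclosingCircle(X[:,:2].astype(np.float32)),)
from scipy.optimize import least_squares
E
```

```text
target ((503.16583251953125, -196.09532165527344), (132.14181518554688, 132.65158081054688), 45.25723648071289) 67.28388977050781
[389.48148148 202.88888889] 27 [ 549.04955605 -231.77597466   22.        ] -37.86978008171133 58.12422114739524
[351.7037037  208.37037037] 27 [ 538.74458983 -150.21733247   22.        ] 52.20612830981047 58.0571947604867
[395.80645161 241.09677419] 31 [ 467.48658072 -242.12743945   22.        ] -127.77907500517863 58.24057758184084
[357.71428571 247.        ] 28 [ 456.75692004 -160.36468108   22.        ] 142.4070013041766 58.57017870117402
handle z 56.50400740131145 180
[ 502.44004808 -194.06177656] ((502.7646789550781, -194.38815307617188), (44.466827392578125, 16.201452255249023), 52.26375198364258)
disc z 23.633295303342024
other ((373.42169189453125, 5.811177730560303), (132.27392578125, 132.4508819580078), 74.35476684570312) 67.28801727294922
[266.4137931  264.17241379] 29 [424.57395801  32.71286614  22.        ] 27.740506528915247 57.79494068183349
[303.96551724 274.68965517] 29 [401.20023247 -45.51427786  22.        ] -61.57670847775829 58.36051497641719
[255.35714286 302.21428571] 28 [346.08366271  57.02208378  22.        ] 118.09473422834083 58.05105286090525
[293.36666667 313.06666667] 30 [322.18043861 -21.72228773  22.        ] -151.7495254727823 58.17007614543558
handle z 56.75572346358619 155
[374.60914453   5.41221966] ((407.2366638183594, 19.82291030883789), (92.0988540649414, 45.27252960205078), 22.88206672668457)
disc z 23.336642552918015
786 120.90819607092773 ((522.4315795898438, 215.29135131835938), 63.90549087524414)
```

```bash
python3 - <<'E'
from h import *
from scipy.optimize import least_squares
T=np.load("top0.npz");S=np.load("side0.npz")
for n,f in(("top",T),("side",S)):
    C=cloud(n,f["d"]);m=(C[...,2]>116)&(C[...,2]<125)&(np.hypot(C[...,0]-522,C[...,1]-215)<72)
    X=C[m];
    g=lambda q:(lambda r:np.maximum(0,r-63)+np.maximum(0,55-r))(np.hypot(X[:,0]-q[0],X[:,1]-q[1]))
    q=least_squares(g,[522,215],loss="soft_l1").x;print(n,len(X),np.median(X[:,2]),q)
    for z in(120,):
        im=ortho(n,f["p"],z,522,215,90,3);cv2.imwrite(f"pics/o_{n}.png",im)
    # brightness around radius 59 at z120
    a=np.radians(np.arange(0,360,3));
    for c in (q,):
      P=[np.mean([cv2.remap(cv2.cvtColor(f["p"],cv2.COLOR_BGR2GRAY),*[u.astype(np.float32)[None] for u in proj(n,np.c_[c[0]+r*np.cos(a),c[1]+r*np.sin(a),a*0+120]).T],1)[0] for r in(58,60)],0)]
      print(dict(zip(range(0,360,3),P[0].astype(int))))
a=cv2.imread("pics/o_top.png");b=cv2.imread("pics/o_side.png");cv2.imwrite("pics/o.png",cv2.resize(np.hstack([a,b]),(800,400)))
E
```

```text
top 755 120.96375620880836 [522.47980073 214.86280447]
{0: np.int64(237), 3: np.int64(237), 6: np.int64(235), 9: np.int64(237), 12: np.int64(238), 15: np.int64(237), 18: np.int64(238), 21: np.int64(233), 24: np.int64(237), 27: np.int64(237), 30: np.int64(238), 33: np.int64(238), 36: np.int64(237), 39: np.int64(237), 42: np.int64(237), 45: np.int64(173), 48: np.int64(140), 51: np.int64(137), 54: np.int64(157), 57: np.int64(129), 60: np.int64(193), 63: np.int64(238), 66: np.int64(239), 69: np.int64(239), 72: np.int64(238), 75: np.int64(238), 78: np.int64(238), 81: np.int64(236), 84: np.int64(239), 87: np.int64(239), 90: np.int64(238), 93: np.int64(238), 96: np.int64(238), 99: np.int64(239), 102: np.int64(238), 105: np.int64(237), 108: np.int64(238), 111: np.int64(238), 114: np.int64(238), 117: np.int64(238), 120: np.int64(238), 123: np.int64(238), 126: np.int64(238), 129: np.int64(238), 132: np.int64(237), 135: np.int64(132), 138: np.int64(154), 141: np.int64(167), 144: np.int64(171), 147: np.int64(173), 150: np.int64(220), 153: np.int64(238), 156: np.int64(237), 159: np.int64(238), 16
[... 3036 characters left out ...]
 255: np.int64(244), 258: np.int64(244), 261: np.int64(242), 264: np.int64(244), 267: np.int64(244), 270: np.int64(244), 273: np.int64(244), 276: np.int64(242), 279: np.int64(244), 282: np.int64(245), 285: np.int64(245), 288: np.int64(245), 291: np.int64(244), 294: np.int64(244), 297: np.int64(244), 300: np.int64(244), 303: np.int64(245), 306: np.int64(243), 309: np.int64(244), 312: np.int64(242), 315: np.int64(156), 318: np.int64(123), 321: np.int64(122), 324: np.int64(121), 327: np.int64(128), 330: np.int64(230), 333: np.int64(244), 336: np.int64(244), 339: np.int64(245), 342: np.int64(245), 345: np.int64(245), 348: np.int64(244), 351: np.int64(244), 354: np.int64(245), 357: np.int64(245)}
```

View pics/o.png

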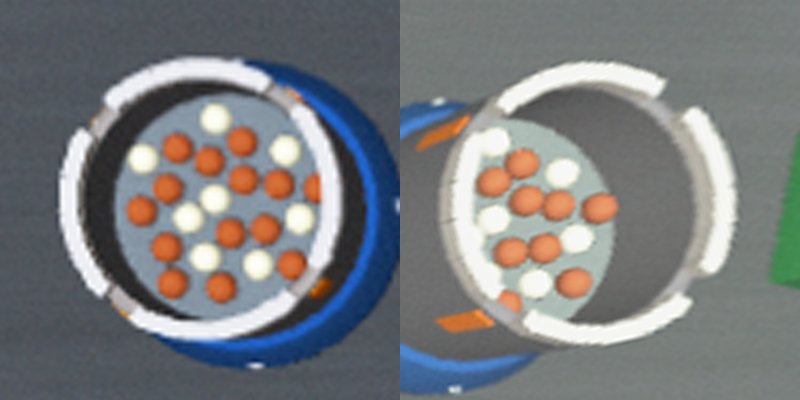

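Measurements from the pictures:

| Item | Centre (mm) | Angle | Check |
|---|---|---|---|
| Target lid | (503, -196) | bar at 52.2° | disc measures 132 of 134 mm; handle top z 56 |
| Drum | (522, 215) top view, (521, 218) side view | notches at 52° + k·90° | rim z 120 |

Next I'll plan the approach.

```bash
cat > go.py <<'E'
import sys,numpy as np
from cell import *
from scipy.spatial.transform import Rotation as Ro
def delta(tx,ty,tz,yaw):
    s=read_state();R=Ro.from_euler("xyz",s["tool_rot"]);
    d=R.inv().apply(np.array([tx,ty,tz])-s["eef_pos"])
    T=Ro.from_euler("xyz",[np.pi,0,np.radians(yaw)])
    r=np.degrees((R.inv()*T).as_rotvec())
    print("t",s["clock"],"pos",s["eef_pos"].round(1),"yaw",np.degrees(s["tool_rot"]).round(2),"w",round(s["width"],1),"F",s["force"].round(1),"q7",s["qpos"].round(2))
    print("slide(tool)",d.round(1),"turn(tool)",r.round(2))
if __name__=="__main__": delta(*map(float,sys.argv[1:5]))
E
python3 go.py 503 -195.5 130 -37.8
```

```text
t 0.1 pos [ 200.5 -617.7  230.5] yaw [ 1.800e+02  1.000e-01 -7.202e+01] w 85.4 F [ 0.1  0.1 -0.1] q7 [ 1.19  0.63  0.04  1.52 -0.03  1.   -0.02]
slide(tool) [-308.  -418.1  101. ] turn(tool) [-3.000e-02  1.000e-01 -3.422e+01]
```

Request:
play_rows([
  {"slide": [-30, -41, 5], "turn": [0, 0, 0], "hand": 85},
  {"slide": [-30, -41, 5], "turn": [0, 0, 0], "hand": 85},
  {"slide": [-30, -41, 5], "turn": [0, 0, 0], "hand": 85},
  {"slide": [-30, -41, 5], "turn": [0, 0, 0], "hand": 85},
  {"slide": [-30, -41, 5], "turn": [0, 0, 0], "hand": 85},
])

```text
clock: 0.72
eef_pos: [350.1, -410.7, 205.9]
tool_rot: [-3.142, 0.0, -1.257]
force: [0.0, -0.5, -0.5]
width: 85.2
```

Request:
play_rows([
  {"slide": [-30, -41, 5], "turn": [0, 0, 0], "hand": 85},
  {"slide": [-30, -41, 5], "turn": [0, 0, 0], "hand": 85},
  {"slide": [-30, -41, 5], "turn": [0, 0, 0], "hand": 85},
  {"slide": [-30, -41, 5], "turn": [0, 0, 0], "hand": 85},
  {"slide": [-30, -41, 5], "turn": [0, 0, 0], "hand": 85},
])

```text
clock: 1.35
eef_pos: [498.7, -204.9, 180.9]
tool_rot: [3.141, 0.0, -1.257]
force: [-0.4, -0.3, -0.0]
width: 85.3
```

Request:
play_rows([
  {"slide": [0, 0, 0], "turn": [0, 0, -8.5], "hand": 85},
  {"slide": [0, 0, 0], "turn": [0, 0, -8.5], "hand": 85},
  {"slide": [0, 0, 0], "turn": [0, 0, -8.5], "hand": 85},
  {"slide": [0, 0, 0], "turn": [0, 0, -8.7], "hand": 85},
  {"slide": [0, 0, 0], "turn": [0, 0, 0], "hand": 85},
])

```text
clock: 1.98
eef_pos: [497.8, -206.4, 181.0]
tool_rot: [-3.141, 0.001, -0.662]
force: [0.7, 0.2, 0.1]
width: 85.0
```

```bash
python3 go.py 503 -195.5 90 -37.8
```

```text
t 1.975 pos [ 497.8 -206.4  181. ] yaw [-1.7999e+02  4.0000e-02 -3.7920e+01] w 85.0 F [0.7 0.2 0.1] q7 [ 0.43  0.54 -0.14  1.88  0.1   0.73 -0.42]
slide(tool) [ -2.5 -11.8  91. ] turn(tool) [-0.01  0.04 -0.12]
```

Request:
play_rows([
  {"slide": [-2.5, -11.8, 30], "turn": [0, 0, 0], "hand": 85},
  {"slide": [0, 0, 40], "turn": [0, 0, 0], "hand": 70},
  {"slide": [0, 0, 30], "turn": [0, 0, 0], "hand": 60},
  {"slide": [0, 0, 10], "turn": [0, 0, 0], "hand": 60},
  {"slide": [0, 0, 0], "turn": [0, 0, 0], "hand": 60},
])

```text
clock: 2.6
eef_pos: [503.2, -195.5, 71.1]
tool_rot: [3.141, 0.001, -0.661]
force: [-0.7, 0.3, 0.4]
width: 59.8
```

```bash
python3 go.py 503 -195.5 28 -37.8; python3 - <<'E'
from cell import *
import cv2,numpy as np
o=[]
for n,(u,v) in dict(top=(374,225),side=(320,195)).items():
    p,d=get_image(n); o.append(cv2.resize(p[v-60:v+60,u-60:u+60],(400,400),interpolation=2))
cv2.imwrite("pics/g1.png",np.hstack(o))
E
```

```text
t 2.6 pos [ 503.2 -195.5   71.1] yaw [ 1.7998e+02  3.0000e-02 -3.7890e+01] w 59.8 F [-0.7  0.3  0.4] q7 [ 0.38  0.71 -0.1   1.95  0.14  0.49 -0.48]
slide(tool) [-0.1  0.1 43.1] turn(tool) [ 0.02  0.03 -0.09]
```

View pics/g1.png

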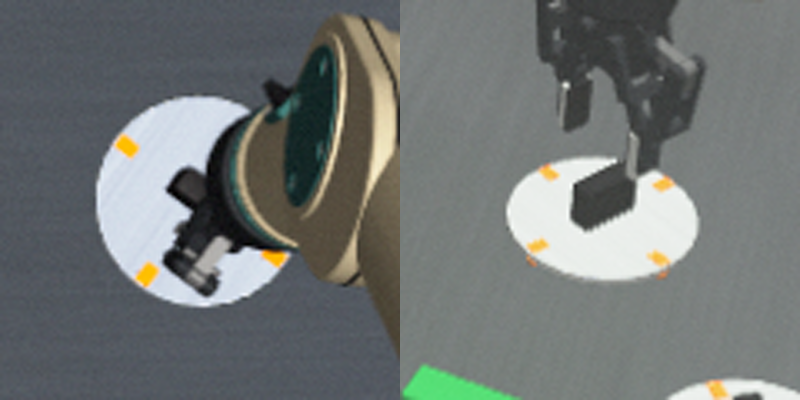

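The fingers straddle the bar: in the side crop their midpoint is at (608,135), directly above the bar at (605,190). I'll descend.

Request:
play_rows([
  {"slide": [0, 0, 15], "turn": [0, 0, 0], "hand": 60},
  {"slide": [0, 0, 12], "turn": [0, 0, 0], "hand": 60},
  {"slide": [0, 0, 9], "turn": [0, 0, 0], "hand": 60},
  {"slide": [0, 0, 6], "turn": [0, 0, 0], "hand": 60},
  {"slide": [0, 0, 0], "turn": [0, 0, 0], "hand": 60},
])

```text
clock: 3.32
eef_pos: [503.0, -195.4, 28.7]
tool_rot: [3.141, 0.001, -0.66]
force: [-0.2, 0.1, -0.3]
width: 59.9
```

Request:
play_rows([
  {"slide": [0, 0, 0], "turn": [0, 0, 0], "hand": 40},
  {"slide": [0, 0, 0], "turn": [0, 0, 0], "hand": 26},
  {"slide": [0, 0, 0], "turn": [0, 0, 0], "hand": 22},
  {"slide": [0, 0, 0], "turn": [0, 0, 0], "hand": 10},
  {"slide": [0, 0, 0], "turn": [0, 0, 0], "hand": 10},
])

```text
clock: 3.95
eef_pos: [503.1, -195.3, 29.7]
tool_rot: [3.142, 0.0, -0.66]
force: [-2.0, 2.1, 6.5]
width: 17.0
```

Request:
play_rows([
  {"slide": [0, 0, 0], "turn": [0, 0, 0], "hand": 0},
  {"slide": [0, 0, -3], "turn": [0, 0, 0], "hand": 0},
  {"slide": [0, 0, -10], "turn": [0, 0, 0], "hand": 0},
  {"slide": [0, 0, -20], "turn": [0, 0, 0], "hand": 0},
  {"slide": [0, 0, 0], "turn": [0, 0, 0], "hand": 0},
])

```text
clock: 4.58
eef_pos: [504.6, -196.0, 63.7]
tool_rot: [-3.14, -0.003, -0.66]
force: [0.2, -0.5, -3.5]
width: 16.9
```

```bash
python3 go.py 522 215 260 -37.8; python3 - <<'E'
from cell import *
import cv2,numpy as np
o=[]
for n,(u,v) in dict(top=(374,225),side=(320,195)).items():
    p,d=get_image(n); o.append(cv2.resize(p[v-60:v+60,u-60:u+60],(400,400),interpolation=2))
cv2.imwrite("pics/g2.png",np.hstack(o))
E
```

```text
t 4.575 pos [ 504.6 -196.    63.7] yaw [-179.93   -0.19  -37.84] w 16.9 F [ 0.2 -0.5 -3.5] q7 [ 0.38  0.72 -0.1   1.96  0.14  0.47 -0.48]
slide(tool) [-237.7 -335.5 -196.7] turn(tool) [-0.07 -0.19 -0.04]
```

View pics/g2.png

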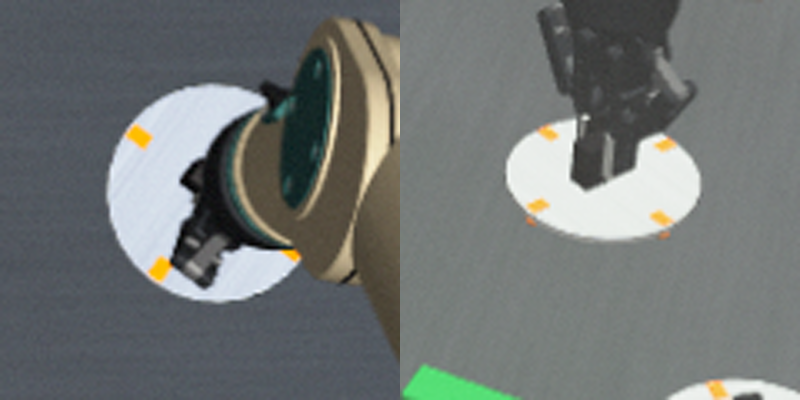

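The lid is held: 3.5 N lighter on the wrist, width 16.9 mm, and level in the picture. I'll lift and carry it.

Request:
play_rows([
  {"slide": [0, 0, -25], "turn": [0, 0, 0], "hand": 0},
  {"slide": [0, 0, -35], "turn": [0, 0, 0], "hand": 0},
  {"slide": [0, 0, -40], "turn": [0, 0, 0], "hand": 0},
  {"slide": [0, 0, -40], "turn": [0, 0, 0], "hand": 0},
  {"slide": [-10, -14, -20], "turn": [0, 0, 0], "hand": 0},
])

```text
clock: 5.3
eef_pos: [504.2, -180.0, 223.6]
tool_rot: [3.141, -0.002, -0.663]
force: [0.6, 0.4, -4.1]
width: 17.2
```

Request:
play_rows([
  {"slide": [-20, -28, 0], "turn": [0, 0, 0], "hand": 0},
  {"slide": [-25, -35, 0], "turn": [0, 0, 0], "hand": 0},
  {"slide": [-25, -35, 0], "turn": [0, 0, 0], "hand": 0},
  {"slide": [-25, -35, 0], "turn": [0, 0, 0], "hand": 0},
  {"slide": [-25, -35, 0], "turn": [0, 0, 0], "hand": 0},
])

```text
clock: 5.92
eef_pos: [511.6, 29.2, 221.4]
tool_rot: [3.14, 0.001, -0.66]
force: [0.6, 0.0, -3.4]
width: 16.9
```

Request:
play_rows([
  {"slide": [-25, -35, 0], "turn": [0, 0, 0], "hand": 0},
  {"slide": [-25, -35, 0], "turn": [0, 0, 0], "hand": 0},
  {"slide": [-25, -35, 0], "turn": [0, 0, 0], "hand": 0},
  {"slide": [-15, -21, 0], "turn": [0, 0, 0], "hand": 0},
  {"slide": [0, 0, 0], "turn": [0, 0, 0], "hand": 0},
])

```text
clock: 6.55
eef_pos: [517.4, 185.5, 221.3]
tool_rot: [3.141, 0.002, -0.655]
force: [-0.1, -1.0, -3.2]
width: 16.8
```

```bash
python3 go.py 522 216 190 -37.8
```

```text
t 6.55 pos [517.4 185.5 221.3] yaw [ 1.7999e+02  1.1000e-01 -3.7550e+01] w 16.8 F [-0.1 -1.  -3.2] q7 [-0.28  0.5  -0.17  1.81  0.11  0.84 -1.16]
slide(tool) [-14.8 -27.   31.3] turn(tool) [0.01 0.11 0.25]
```

Request:
play_rows([
  {"slide": [-5, -9, 5], "turn": [0, 0, 0], "hand": 0},
  {"slide": [-5, -9, 10], "turn": [0, 0, 0], "hand": 0},
  {"slide": [-5, -9, 10], "turn": [0, 0, 0], "hand": 0},
  {"slide": [0, 0, 6], "turn": [0, 0, 0.2], "hand": 0},
  {"slide": [0, 0, 0], "turn": [0, 0, 0], "hand": 0},
])

```text
clock: 7.18
eef_pos: [522.6, 212.6, 190.5]
tool_rot: [3.14, 0.001, -0.664]
force: [-0.0, -0.8, -3.6]
width: 17.1
```

```bash
cat > look.py <<'E'
import sys
from h import *
from cell import *
tag=sys.argv[1]
o=[]
for n in("top","side"):
    p,d=get_image(n);np.savez(f"{n}_{tag}.npz",p=p,d=d)
    u,v=map(int,proj(n,[521.5,216,130])[0]);r=65
    u0=max(0,u-r);v0=max(0,v-r);o.append(cv2.resize(p[v0:v0+2*r,u0:u0+2*r],(400,400),interpolation=2));print(n,u0,v0)
cv2.imwrite(f"pics/{tag}.png",np.hstack(o))
E
python3 look.py a; python3 go.py 522 216 170 -37.8
```

```text
top 102 150
side 197 236
t 7.275 pos [523.2 212.7 191.4] yaw [ 1.7998e+02 -2.0000e-02 -3.8060e+01] w 17.0 F [ 0.5  0.4 -3.5] q7 [-0.33  0.56 -0.16  1.8   0.12  0.79 -1.21]
slide(tool) [-3.  -1.9 21.4] turn(tool) [ 0.02 -0.02 -0.26]
```

View pics/a.png

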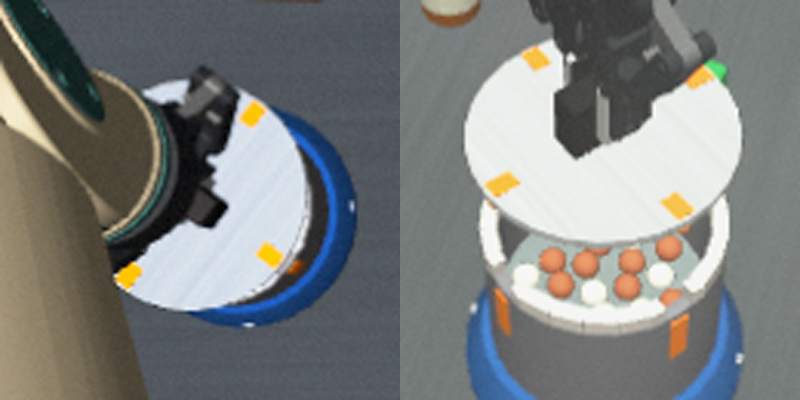

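```bash
cat > fit.py <<'E'
import sys
from h import *
from scipy.optimize import least_squares
def drum(n):
    p=np.load(f"{n}0.npz")["p"];g=cv2.cvtColor(p,cv2.COLOR_BGR2GRAY)
    hs=cv2.cvtColor(p,cv2.COLOR_BGR2HSV)
    v,u=np.nonzero((g>215)&(hs[...,1]<25));W=onplane(n,np.c_[u,v],120)
    r=np.hypot(W[:,0]-521.5,W[:,1]-216.5);W=W[(r>50)&(r<68)]
    c=np.array([521.5,216.5])
    f=lambda q:(lambda r:np.maximum(0,r-62.5)+np.maximum(0,55.5-r))(np.hypot(W[:,0]-q[0],W[:,1]-q[1]))
    return least_squares(f,c,loss="soft_l1").x,len(W)
def lid(n,tag,z,c0):
    p=np.load(f"{n}_{tag}.npz")["p"];hs=cv2.cvtColor(p,cv2.COLOR_BGR2HSV)
    g=cv2.cvtColor(p,cv2.COLOR_BGR2GRAY).astype(float);g=cv2.GaussianBlur(g,(0,0),.8)
    # outer edge: radial gradient search
    a=np.radians(np.arange(0,360,2));q=np.array(c0,float)
    rr=np.arange(58,78,.25)
    for it in range(3):
        P=np.stack([q[0]+np.outer(np.cos(a),rr),q[1]+np.outer(np.sin(a),rr),np.full((len(a),len(rr)),z)],-1)
        uv=proj(n,P.reshape(-1,3)).astype(np.float32)
        I=cv2.remap(g.astype(np.float32),uv[:,0].reshape(len(a),-1),uv[:,1].reshape(len(a),-1),1)
        G=-np.gradient(I,axis=1);k=G.argmax(1);ok=(G.max(1)>4)&(I[:,0]>190)
        E=np.stack([P[i,k[i],:2] for i in np.nonzero(ok)[0]])
        s=least_squares(lambda t:np.hypot(E[:,0]-t[0],E[:,1]-t[1])-t[2],[*q,67],loss="soft_l1",f_scale=.7).x;q=s[:2]
    o=(hs[...,0]>8)&(hs[...,0]<32)&(hs[...,1]>120)&(hs[...,2]>150)
    K,l,st,ce=cv2.connectedComponentsWithStats(o.astype(np.uint8));M=[]
    for i in range(1,K):
        X=onplane(n,[ce[i]],z)[0][:2]-q
        if st[i,4]>8 and 52<np.hypot(*X)<64: M.append((round(float(np.degrees(np.arctan2(X[1],X[0]))),1),round(float(np.hypot(*X)),1),int(st[i,4])))
    return s,ok.sum(),M
if __name__=="__main__":
    tag,z,x,y=sys.argv[1],*map(float,sys.argv[2:5])
    for n in("top","side"):
        print(n,"drum",drum(n));print(n,"lid",lid(n,tag,z,(x,y)))
E
python3 fit.py a 183.5 523 213; python3 fit.py 0b 22 503 -196 2>/dev/null; cp top0.npz top_0.npz; cp side0.npz side_0.npz; python3 fit.py 0 22 503 -196
```

```text
top drum (array([522.41873418, 215.2841989 ]), 556)
top lid (array([521.47657379, 207.50737493,  65.62781639]), np.int64(99), [(-33.7, 57.8, 39), (-128.5, 54.0, 40), (138.0, 58.9, 41)])
side drum (array([520.65485106, 217.19243863]), 914)
side lid (array([522.45497565, 214.54858912,  66.77357303]), np.int64(138), [(-38.6, 58.4, 34), (-127.8, 59.0, 36), (51.5, 57.4, 48), (142.8, 57.4, 46)])
top drum (array([522.41873418, 215.2841989 ]), 556)
top drum (array([522.41873418, 215.2841989 ]), 556)
top lid (array([ 502.99877084, -195.81764583,   66.72194788]), np.int64(171), [(-38.0, 58.4, 27), (51.9, 57.9, 27), (-127.5, 58.4, 31), (142.5, 58.3, 28)])
side drum (array([520.65485106, 217.19243863]), 914)
side lid (array([ 500.87517833, -190.34233874,   66.52904563]), np.int64(74), [(-38.2, 59.4, 12), (-126.5, 59.7, 14), (50.6, 56.9, 11), (142.9, 56.6, 13)])
```

The side view puts the lid at (522.5,214.5) and the drum at (520.7,217.2). The top-view reasoning agrees to about 1 mm. Lid yaw is about 52.0° and the notches about 51.9°, so no turn is needed. I'll correct by (-1.3,+2.8) and go down.

Request:
play_rows([
  {"slide": [-2.7, -1.4, 5], "turn": [0, 0, 0], "hand": 0},
  {"slide": [0, 0, 5], "turn": [0, 0, 0], "hand": 0},
  {"slide": [0, 0, 5], "turn": [0, 0, 0], "hand": 0},
  {"slide": [0, 0, 4], "turn": [0, 0, 0], "hand": 0},
  {"slide": [0, 0, 0], "turn": [0, 0, 0], "hand": 0},
])

```text
clock: 7.9
eef_pos: [521.6, 215.8, 171.9]
tool_rot: [3.141, 0.0, -0.664]
force: [-1.0, -0.3, -3.6]
width: 16.6
```

```bash
python3 look.py b; python3 go.py 522 215.5 158 -38; python3 fit.py b 164.5 522 215
```

```text
top 102 150
side 197 236
t 8.0 pos [521.9 216.  172.3] yaw [-180.     -0.    -38.02] w 17.1 F [ 0.1  0.2 -3. ] q7 [-0.34  0.58 -0.16  1.82  0.13  0.75 -1.23]
slide(tool) [ 0.4  0.3 14.3] turn(tool) [-0.   -0.   -0.02]
top drum (array([522.41873418, 215.2841989 ]), 556)
top lid (array([521.14952508, 211.16662922,  65.86043362]), np.int64(97), [(-34.3, 57.2, 36), (-128.9, 54.6, 38), (138.7, 59.1, 40)])
side drum (array([520.65485106, 217.19243863]), 914)
side lid (array([521.15188004, 217.84037942,  66.82700903]), np.int64(138), [(-38.0, 58.9, 39), (-128.6, 59.0, 29), (51.2, 57.8, 44), (142.2, 57.5, 47)])
```

View pics/b.png

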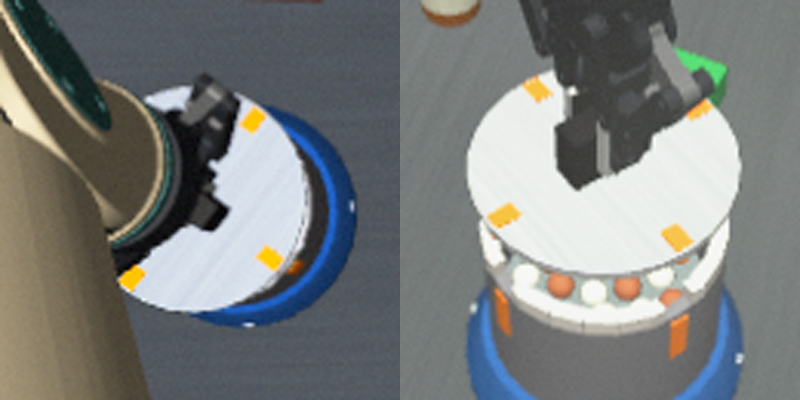

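Centred within 1 mm, with the yaw matching. I'll descend slowly.

Request:
play_rows([
  {"slide": [0.2, 0.2, 6], "turn": [0, 0, 0], "hand": 0},
  {"slide": [0.2, 0.2, 6], "turn": [0, 0, 0], "hand": 0},
  {"slide": [0, 0, 5], "turn": [0, 0, 0], "hand": 0},
  {"slide": [0, 0, 3], "turn": [0, 0, 0], "hand": 0},
  {"slide": [0, 0, 2], "turn": [0, 0, 0], "hand": 0},
])

```text
clock: 8.62
eef_pos: [521.9, 215.4, 150.1]
tool_rot: [3.142, 0.0, -0.664]
force: [-0.8, 0.2, -3.3]
width: 17.1
```

Request:
play_rows([
  {"slide": [0, 0, 2], "turn": [0, 0, 0], "hand": 0},
  {"slide": [0, 0, 2], "turn": [0, 0, 0], "hand": 0},
  {"slide": [0, 0, 2], "turn": [0, 0, 0], "hand": 0},
  {"slide": [0, 0, 2], "turn": [0, 0, 0], "hand": 0},
  {"slide": [0, 0, 0], "turn": [0, 0, 0], "hand": 0},
])

```text
clock: 9.25
eef_pos: [521.8, 215.4, 142.1]
tool_rot: [3.141, 0.0, -0.664]
force: [-0.0, 0.7, -3.4]
width: 17.0
```

The spigot is in without contact. The next step tells whether the lugs find the notches, at TCP below 141.7.

Request:
play_rows([
  {"slide": [0, 0, 1], "turn": [0, 0, 0], "hand": 0},
  {"slide": [0, 0, 1], "turn": [0, 0, 0], "hand": 0},
  {"slide": [0, 0, 1], "turn": [0, 0, 0], "hand": 0},
  {"slide": [0, 0, 0], "turn": [0, 0, 0], "hand": 0},
])

```text
clock: 9.75
eef_pos: [521.8, 215.4, 139.2]
tool_rot: [3.141, 0.0, -0.664]
force: [0.5, -0.3, -4.1]
width: 16.9
```

Request:
play_rows([
  {"slide": [0, 0, 1], "turn": [0, 0, 0], "hand": 0},
  {"slide": [0, 0, 1], "turn": [0, 0, 0], "hand": 0},
  {"slide": [0, 0, 1], "turn": [0, 0, 0], "hand": 0},
  {"slide": [0, 0, 0], "turn": [0, 0, 0], "hand": 0},
])

```text
clock: 10.25
eef_pos: [521.9, 215.4, 136.2]
tool_rot: [3.141, 0.0, -0.664]
force: [0.0, -0.3, -3.3]
width: 17.0
```

Request:
play_rows([
  {"slide": [0, 0, 1], "turn": [0, 0, 0], "hand": 0},
  {"slide": [0, 0, 0.7], "turn": [0, 0, 0], "hand": 0},
  {"slide": [0, 0, 0.5], "turn": [0, 0, 0], "hand": 0},
  {"slide": [0, 0, 0], "turn": [0, 0, 0], "hand": 0},
])

```text
clock: 10.75
eef_pos: [521.9, 215.4, 134.1]
tool_rot: [3.142, 0.0, -0.664]
force: [0.8, 0.8, -3.8]
width: 16.8
```

Request:
play_rows([
  {"slide": [0, 0, 0.5], "turn": [0, 0, 0], "hand": 0},
  {"slide": [0, 0, 0.5], "turn": [0, 0, 0], "hand": 0},
  {"slide": [0, 0, 0], "turn": [0, 0, 0], "hand": 0},
])

```text
clock: 11.12
eef_pos: [521.9, 215.5, 133.7]
tool_rot: [-3.141, -0.0, -0.664]
force: [-1.1, -0.7, 4.0]
width: 16.8
```

```bash
python3 look.py c;python3 go.py 522 215.5 132 -38; python3 fit.py c 126 522 215.5
```

```text
top 102 150
side 197 236
t 11.225 pos [521.9 215.5 133.7] yaw [-1.7998e+02 -1.0000e-02 -3.8020e+01] w 17.0 F [-1.9 -1.2  6.3] q7 [-0.35  0.64 -0.14  1.85  0.14  0.66 -1.24]
slide(tool) [ 0.  -0.   1.7] turn(tool) [-0.02 -0.01 -0.02]
top drum (array([522.41873418, 215.2841989 ]), 556)
top lid (array([523.24498272, 214.10448664,  66.84905112]), np.int64(101), [(-37.9, 57.5, 32), (-128.2, 58.4, 34), (143.1, 57.8, 29)])
side drum (array([520.65485106, 217.19243863]), 914)
side lid (array([521.41778094, 217.29097083,  66.87497347]), np.int64(138), [(-38.6, 58.6, 36), (51.4, 57.9, 44), (142.5, 57.7, 46)])
```

View pics/c.png

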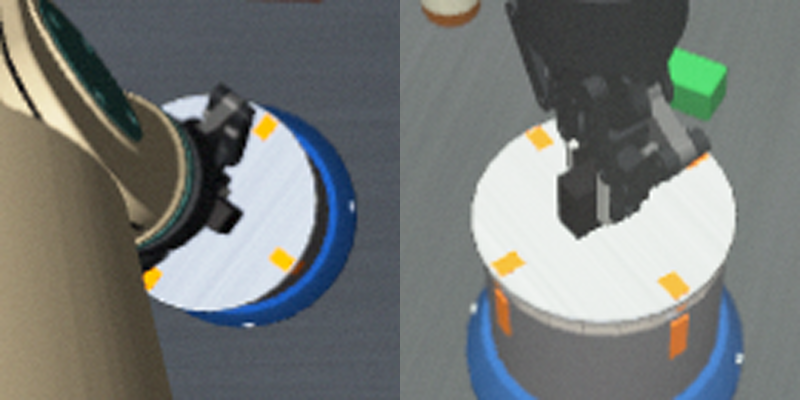

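Contact comes exactly at the flush height (TCP 133.7 against 133.7 expected). The lid is on the rim and its marks line up with the stripes. I'll release it and retreat.

Request:
play_rows([
  {"slide": [0, 0, 0], "turn": [0, 0, 0], "hand": 22},
  {"slide": [0, 0, 0], "turn": [0, 0, 0], "hand": 35},
  {"slide": [0, 0, 0], "turn": [0, 0, 0], "hand": 50},
  {"slide": [0, 0, 0], "turn": [0, 0, 0], "hand": 50},
  {"slide": [0, 0, -8], "turn": [0, 0, 0], "hand": 50},
])

```text
clock: 11.85
eef_pos: [521.5, 215.2, 140.9]
tool_rot: [3.14, 0.001, -0.664]
force: [0.5, 0.0, -0.5]
width: 49.8
```

Request:
play_rows([
  {"slide": [0, 0, -15], "turn": [0, 0, 0], "hand": 50},
  {"slide": [0, 0, -30], "turn": [0, 0, 0], "hand": 50},
  {"slide": [0, 0, -40], "turn": [0, 0, 0], "hand": 50},
  {"slide": [0, 0, -40], "turn": [0, 0, 0], "hand": 50},
  {"slide": [25, 35, 0], "turn": [0, 0, 0], "hand": 50},
])

```text
clock: 12.48
eef_pos: [522.1, 176.9, 270.8]
tool_rot: [-3.132, -0.003, -0.657]
force: [0.3, -1.2, -1.1]
width: 50.0
```

Request:
play_rows([
  {"slide": [25, 35, 0], "turn": [0, 0, 0], "hand": 50},
  {"slide": [25, 35, 0], "turn": [0, 0, 0], "hand": 50},
  {"slide": [25, 35, 0], "turn": [0, 0, 0], "hand": 50},
  {"slide": [25, 35, 0], "turn": [0, 0, 0], "hand": 50},
  {"slide": [0, 0, 0], "turn": [0, 0, 0], "hand": 50},
])

```text
clock: 13.1
eef_pos: [512.5, -3.8, 267.3]
tool_rot: [3.141, -0.002, -0.671]
force: [-0.6, 0.2, 0.0]
width: 50.3
```

```bash
python3 look.py d;python3 go.py 522 215.5 132 -38; python3 fit.py d 126 522 215.5; python3 - <<'E'
from h import *
for n in("top","side"):
    C=cloud(n,np.load(f"{n}_d.npz")["d"]);r=np.hypot(C[...,0]-521.5,C[...,1]-216);m=(r<62)&(C[...,2]>115)&(C[...,2]<135);X=C[m]
    A=np.c_[X[:,0]-521.5,X[:,1]-216,np.ones(len(X))];s=np.linalg.lstsq(A,X[:,2],rcond=None)[0];print(n,"disc plane z",s[2].round(2),"tilt",s[:2].round(4))
E
```

```text
top 102 150
side 197 236
t 13.2 pos [512.8   0.7 267.1] yaw [-1.7992e+02 -5.0000e-02 -3.8070e+01] w 50.2 F [0.5 0.1 0.5] q7 [ 0.05  0.39 -0.15  1.85  0.07  0.91 -0.79]
slide(tool) [-125.4 -174.6  135.3] turn(tool) [-0.08 -0.05 -0.07]
top drum (array([522.41873418, 215.2841989 ]), 556)
top lid (array([523.20360968, 214.04621277,  66.66416112]), np.int64(158), [(-37.8, 58.3, 37), (52.0, 58.1, 37), (-128.2, 58.1, 35), (142.0, 58.0, 38)])
side drum (array([520.65485106, 217.19243863]), 914)
side lid (array([521.4997063 , 217.21263738,  66.96870152]), np.int64(176), [(-38.5, 58.6, 35), (-127.3, 57.9, 33), (51.5, 57.6, 42), (142.5, 57.8, 46)])
top disc plane z 127.05 tilt [ 0.0019 -0.0025]
side disc plane z 125.95 tilt [ 0.0009 -0.0004]
```

View pics/d.png

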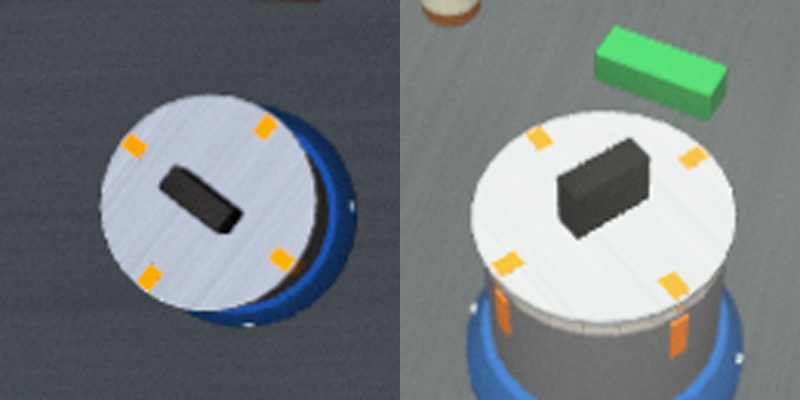

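The lid is flush: the disc top is 6.1 mm (top view) and 6.6 mm (side view) above the measured rim, against 6 mm expected. Tilt is at most about 0.003 rad and the centre is within 1.5 mm. The hand is clear of it.

```bash
python3 -c "
from cell import *
print(finish_job())"
```

```text
the job is handed in; nothing more can be done
None
```

I set the right-hand lid on the drum with all four lugs in the notches, let go, moved the arm clear and handed the job in at about 13 s. No turning was needed: the lid lay at about 52° and the notches measured about 52°, so it went straight down. The only contact was about 10 N at the flush height, and the heaviest wrist reading I saw was about 6 N.

Last checks, after release:
- **Height:** the top of the disc is 6.1 mm (top camera) and 6.6 mm (side camera) above the rim each camera measured. Flush is 6 mm, and a lid resting on its lugs would show 14 mm.
- **Level:** tilt is about 0.003 rad or less.
- **Centring:** within about 1.5 mm in the top view and 0.9 mm in the side view. The two cameras disagree by about 2–3 mm on absolute position, which fits the stated calibration error, so I compared lid and drum within each camera.
- **Top-camera fits during the hover:** these were poor because the arm and the white rim confused the edge fit, so I relied on the side camera there.
- **Other things on the bench:** I did not measure them again afterwards. The carry was well above them, and the part of the bench in the last pictures showed nothing knocked over.

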